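Seat the seal-stone holder in the carving spindle

ROBOT

A 6-joint arm with a two-finger parallel gripper is mounted at the origin on the work surface. World frame = base frame: x ahead of the robot, y to its left, z up, the work surface at z = 0. Lengths are in mm, angles in rad, forces in N, time in s.
With the tool pointing down it reaches from about 300 to 775 mm from the base axis. Payload 14.6 kg.
Tool frame: the origin (TCP) lies on the centre line of the jaws, within the pads' length; the fingertips stand ahead of it and the grasp point (between the pads) is the TCP (manip.tip_reach is the z of the fingertips in the tool frame, in mm); z points along the fingers, y is the direction in which the jaws open and shut (so a half turn about z gives the same grasp; the last joint's range is limited). The gripper opens to 94 mm and grips with 3 to 60 N. Pads are 16 mm wide; open, the fingers measure 119 mm over their backs; the gripper's body (75 mm by 177 mm) begins 78 mm behind the grasp point.
Start: joints at [-1.268, 0.3, 1.521, -0, 1.321, -0.067], TCP at [198.778, -512.812, 224.446] pointing down, gripper open.
Joint ranges: [-3.03, 3.03], [-0.79, 2.21], [0.23, 2.52], [-1.04, 4.18], [0, 3.07], [-2.55, 2.55]. Speed limits (rad/s): [2.22, 2.22, 2.57, 3.14, 3.14, 3.14].

INTERFACE

Orientations are given as [roll, pitch, yaw] about the fixed x, y, z axes, in that order (R = Rz(yaw) Ry(pitch) Rx(roll)).
In Python, from cell import manip, camera, search_frame, masks_of, tip_of gives the robot as it stands.
- The arm moves only by the tool send_rows, never from a script. Its argument "plan" is a list of rows, each an object with "travel": the shift along the tool's x, y, z in mm, a list of three; "delta_rot": the turn, a rotation vector about the tool's x, y, z in degrees, a list of three; "fingers": the gripper's target within -1 to 1 (shut at 1, half-way at 0, fully open at -1). In form: [{"travel": [dx, dy, dz], "delta_rot": [wx, wy, wz], "fingers": fingers}, ...]. A call has 1 to 20 rows; each row shifts and turns the commanded pose from where the row before left it, along the tool's axes as they then stand; what a row does not reach is not made up. A row lasts 1/8 s, in which the tool goes at most 62.5 mm and 10.7 degrees, less where a joint would pass 70% of its speed; a pose out of reach is approached as far as the arm can. A call is refused whole if a number of a shift passes 62.5 or a number of a turn 10.7, either way. A call with a gripper value outside its range is refused whole. The fingers move at their own pace and stop on an object; "grip_force" is the grip in N (left out, the last holds). Time passes only in rows, so rows that do not move let the fingers close. It gives the time, the measured TCP pose, the force and the opening at its end, in the units of the state.
- manip.read_state(): the state, without advancing time (a new reading comes with each control period).
- camera(name): name is "scene" or "top"; returns a dict with "color" (400x640x3 uint8, red, green, blue), "z_map" (400x640 float32, mm along the optical axis (not along the pixel's ray), 0 where there is no reading), "fov_y" (degrees; the focal length in pixels is half the picture's height over the tangent of half this angle, whatever the lens; pixels are square), "cx", "cy" (the principal point, pixels), "world_from_camera" (4x4, takes a point from camera to world coordinates). Camera axes: x right, y up, looking along -z (the intrinsics and any distortion apply to the point x, -y, -z); pixel columns grow to the right and rows downward; lengths in mm; the calibration is good to about 2 mm. A picture is of the moment at which its call begins.
- manip.sign_off(): hands the job in, once; it reports no verdict.
Trained networks look in the newest picture that a camera, given by its name, has taken for a name from the list of things; names that differ only in an ending like _2 or _b are one class to them, and where a whole thing is asked for, a point or a joint stands for the part that bears it (a point fixed in the world has none). Each returns a list of dicts, best first, with "confidence" (0 to 1); they miss things now and then, are a little off and sometimes report something else, mostly with a low value. They report only what shows in the picture. A call takes as long as a camera call.
- search_frame(name, camera): "at" ([x, y, z] in mm, in the coordinates of the camera as it stood for that picture, good to about 4 mm: the middle of the surface that is visible of it).
- masks_of(name, camera): "region" (400x640 bool, what is visible of it).
- tip_of(name, camera): "at" ([x, y, z] in mm, in the coordinates of the camera as it stood for that picture, good to about 4 mm: a listed point, or the origin of a listed thing).
The state is a dict: "clock": time; "joints": joint angles; "qd": joint speeds; "effort": joint torques, N m; "eef_pos": TCP position; "eef_rot": TCP orientation; "wrist_force": force on the tool from outside, world axes, zero at the start; "moment": the same for the moment, N m; "finger_gap": finger opening in mm.
Only numpy, scipy, OpenCV 4.12 (cv2) and the standard library are available. Lean on these libraries where they do the work, as an engineer would, in place of code of your own. Each camera call takes 0.05 s, during which the arm holds its last target. There are 200 camera calls.

TASK

Lift the brass seal-stone holder out of the wooden rack and fit its tapered shank into the bench carving spindle: turn it until the slots in its flange drop over the two dogs on the spindle nose, press it fully home so that the flange sits flush on the nose face, and let go. Press firmly but with feeling, never more than about 40 N on the spindle, and leave the other arbors and the things on the desk where they are.

Things in the scene. Friction and masses are not known exactly. Their poses are not given: they have to be found in the camera images.
- holder: The seal-stone holder, a steel arbor with a brass body, about 0.45 kg. Origin: centre of its flange's underside, z up its axis. Below: a tapered shank 44 mm long, 30 mm wide at the flange, 17 mm at the foot. The dark flange is 60 mm wide, 14 mm thick, with two open slots 13 mm wide through its rim at +y and -y (notches seen from above). It starts upright in a rack hole, flange on the rack's top.
- holder_grip (a point): On the holder's axis, 40 mm above its origin: middle of where to grip the brass cylinder, 34 mm in diameter, which runs from 14 to 56 mm above the origin. Above it a dark red square stone, 22 mm wide, ends 74 mm above the origin. Axes those of the holder.
- rack: Fixed dark wooden block 270 x 85 x 56 mm (x, y, z), origin at the centre of its underside. Three holes 38 mm wide through it along its x axis, at -85, 0 and +85 mm. Three arbors stand in them in any order, slots within about 0.6 rad of the rack's y axis.
- chuck: Spare arbor with a black drill chuck on top (37 mm wide, up to 67 mm over the flange's underside, its origin); same shank and flange. Leave it in the rack.
- centre: Spare arbor with a pointed steel centre on top (26 mm wide, up to 64 mm over the flange's underside, its origin); same shank and flange. Leave it in the rack.
- head: Bench carving spindle, fixed to the desk: a grey housing 170 x 170 x 76 mm, origin at the centre of its underside. From the middle of its top stands the upright steel nose, 48 mm tall, 65 mm wide, the end of a spindle that turns about the vertical only stiffly (about 0.6 N m).
- nose_face (a point): Centre of the nose's flat top face, 124 mm above the desk, axes of the head. The bore is 33 mm wide here and 1 to 1.5 mm wider in radius than the shank all the way down. Home: the flange flat on this face, the holder's origin at this point. With its slots off the dogs the flange rests on them 8 mm above the face.
- dogs (a point): Point on the axis level with the tops of the two dogs, 8 mm above the nose face; axes of the head. The dark dogs are 8 mm wide, 21.5 to 28.5 mm from the axis, opposite one another, 2.5 mm play a side in the slots. The line through them lies anywhere within 0.7 rad of the head's y axis: that angle is not measured. See it, or turn the holder on them under a light push until it drops.
- bore_cup (a point): On the axis 40 mm below the nose face: the gripping cup in the bore. Once the slots are over the dogs the holder drops till its shank's foot meets the cup, flange 4 mm above the face. The cup yields only to a steady push of about 12 N, weight included, moves down with the shank and stays where it is pushed, so the holder stays home when let go.
- pencil_pot: Bystander: celadon pot, 72 mm wide, 95 mm tall, of brushes and pencils up to 155 mm tall; origin under its centre.
- paste_jar: Bystander: blue ceramic seal-paste jar, 72 mm wide, 55 mm tall, origin under its centre.
- seal_stone: Bystander: cream seal stone 24 x 24 x 62 mm, standing, origin under its centre.
- paperweight: Bystander: dark wooden bar 30 x 180 x 16 mm, origin under its centre.
- liner_brush: Bystander: brush 190 mm long lying on the desk.
- hex_driver: Bystander: red-handled driver 170 mm long lying on the desk.

How it is judged:
By the outcome, as a careful person would: the job done as asked, in the order asked, and still so for the second after the job is handed in, with the robot touching nothing.
It also fails if it takes over 56 s, if anything falls off the work surface, if the arm or the gripper's body presses on something with over 40 N, if the wrist force passes 120 N, or if a joint passes its speed limit or range.

## Working session

There is one attempt and no reset: what is moved stays moved. The work goes in short steps, Python scripts to look and compute and a tool call to move; the robot and the scene stay as the last step left them, time stands still between calls to the robot, and variables do not carry over. Pictures are saved under pics/ and viewed, about 8 in all and at most 12, crops included, and the job is handed in when it is done.

Besides the shell and the picture viewer there is one more tool, called after "Emit:" as name(argument=value, ...), one argument or row to a line, values as JSON. send_rows: Moves the arm, as the interface text tells. Its arguments: {"type":"object","properties":{"plan":{"type":"array"},"grip_force":{"type":"number"}},"required":["plan"]}

```bash
ls; mkdir -p pics
cat > h.py <<'E'
import numpy as np, cv2
from cell import manip, camera, search_frame, masks_of, tip_of
def cam(n):
    c=camera(n); c['f']=200/np.tan(np.radians(c['fov_y'])/2); c['T']=np.array(c['world_from_camera']); return c
def W(c,p): return (c['T']@np.r_[p,1])[:3]
def cloud(c):
    v,u=np.mgrid[:400,:640]; z=c['z_map']
    P=np.stack([(u-c['cx'])/c['f']*z,-(v-c['cy'])/c['f']*z,-z,np.ones_like(z)],-1)@c['T'].T
    P=P[...,:3]; P[z==0]=np.nan; return P
def proj(c,p):
    q=np.linalg.inv(c['T'])@np.r_[p,1]; return c['cx']-c['f']*q[0]/q[2], c['cy']+c['f']*q[1]/q[2]
def save(n,im): cv2.imwrite('pics/'+n,cv2.cvtColor(im,cv2.COLOR_RGB2BGR))
E
python3 - <<'E'
from h import *
np.set_printoptions(precision=1,suppress=True)
print(manip.read_state()); print(manip.tip_reach, [a for a in dir(manip) if a[0]!='_'])
for n in ('top','scene'):
    c=cam(n); save(n+'0.png',c['color']); print(n,c['f'],c['cx'],c['cy'],c['T'][:3].tolist(),[k for k in c])
    for t in ['holder','holder_grip','rack','chuck','centre','head','nose_face','dogs','pencil_pot','paste_jar','seal_stone','paperweight']:
        for d in tip_of(t,n)[:2]: print(t,W(c,d['at']),round(d['confidence'],2),np.array(proj(c,W(c,d['at']))))
E
```

```text
pics
{'clock': 0.0, 'joints': array([-1.3,  0.3,  1.5,  0. ,  1.3, -0.1]), 'qd': array([-0.,  0., -0.,  0., -0.,  0.]), 'effort': array([  0. , -53.2, -35.3,   0.1,   0. ,  -0. ]), 'eef_pos': array([ 198.7, -512.6,  223.9]), 'eef_rot': array([-3.1, -0. ,  0.4]), 'wrist_force': array([-0.7, -0.1, -0.6]), 'moment': array([ 0. , -0.1, -0. ]), 'finger_gap': 94.30947291394067}
19.0 ['Unreachable', 'read_state', 'sign_off', 'tip_reach']
top 363.71072097081833 316.20293832011873 191.28709439346616 [[-0.021870982387072725, 0.9944452796200924, -0.10295749594245321, 462.1068396345737], [-0.9996222905443921, -0.023465862299766098, -0.014304878654187584, 0.5257762165173467], [-0.01664140547570942, 0.1026057461736151, 0.9945828896959511, 1340.5527294887195]] ['color', 'z_map', 'fov_y', 'cx', 'cy', 'world_from_camera', 'f', 'T']
holder_grip [632.1 179.3  98.8] 0.63 [269.3 180.4]
holder_grip [ 550.9 -282.6   84.7] 0.22 [403.8 201.1]
rack [549.4 208.2  -2.4] 0.96 [265.7 206.4]
chuck [551.  204.4  49.9] 0.71 [264.5 205. ]
centre [469.1 233.6  59.1] 0.46 [256.  228.3]
head [ 551.8 -286.9   -2.8] 0.8 [
[... 917 characters left out ...]
_from_camera', 'f', 'T']
holder [632.  176.8  55.1] 0.59 [343.6 248.8]
holder_grip [632.7 179.5  94. ] 0.56 [344.7 238. ]
rack [547.4 206.5  -0.2] 0.65 [376.4 260.5]
chuck [549.9 207.8  54.1] 0.89 [377.8 245.8]
chuck [631.3 179.4  90. ] 0.5 [345.1 239. ]
centre [470.  233.7  57.3] 0.86 [409.6 240.7]
head [ 547.2 -281.7    2.3] 0.64 [290.3 165.3]
nose_face [ 551.2 -283.5  122.4] 0.59 [288.3 133.2]
dogs [ 548.4 -277.7  131. ] 0.96 [289.9 131.4]
pencil_pot [763.7  -1.9  -1.1] 0.64 [266.2 239.7]
paste_jar [ 552.3 -280.6  135.3] 0.66 [288.3 130.1]
paste_jar [750.7 162.5   1.9] 0.64 [299.  276.7]
seal_stone [510.2  15.3  -0.2] 0.6 [349.1 214.4]
paperweight [ 564.6 -470.8    0.2] 0.69 [260.9 139.9]
```

Run:
```python
from h import *
t=cv2.imread('pics/top0.png'); s=cv2.imread('pics/scene0.png')
z=lambda im,u,v,w: cv2.resize(im[v-w:v+w,u-w:u+w],(300,300),interpolation=cv2.INTER_CUBIC)
a=np.hstack([cv2.resize(t,(400,250)),cv2.resize(s,(400,250))])
b=np.hstack([z(t,265,205,37),z(t,407,200,25)])
b=np.hstack([b,cv2.resize(z(s,288,132,25),(200,300))])
cv2.imwrite('pics/comp0.png',np.vstack([a,b]))
```

```text
(no output)
```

View pics/comp0.png

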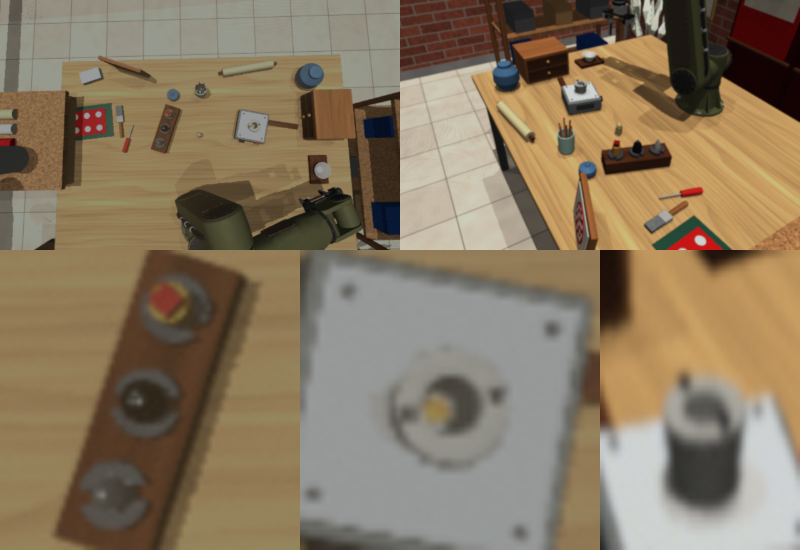

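Run:
```python
from h import *
np.set_printoptions(precision=1,suppress=True)
def rect(c,x0,y0,z,h=45,n=300):
    # up = +x world, left = +y
    pts=np.float32([[x0+h,y0+h,z],[x0+h,y0-h,z],[x0-h,y0-h,z],[x0-h,y0+h,z]])
    src=np.float32([proj(c,p) for p in pts]); dst=np.float32([[0,0],[n,0],[n,n],[0,n]])
    return cv2.warpPerspective(c['color'],cv2.getPerspectiveTransform(src,dst),(n,n),flags=cv2.INTER_CUBIC)
rows=[]
for n in ('top','scene'):
    c=cam(n); P=cloud(c)
    for nm,x,y,lo,hi,r in [('nose',551,-283,119,128,36),('dogs',551,-283,129,136,34),('flange',632,178,66,74,34),('brass',632,178,106,117,24),('stone',632,178,124,135,24),('racktop',550,206,52,60,150),('chuckfl',550,207,66,74,34),('housing',551,-283,72,79,125)]:
        m=(np.hypot(P[...,0]-x,P[...,1]-y)<r)&(P[...,2]>lo)&(P[...,2]<hi)
        if m.sum()>2:
            q=P[m]; k=cv2.minAreaRect(q[:,:2].astype(np.float32)); print(n,nm,m.sum(),q.mean(0),'rect',np.array(k[0]),np.array(k[1]),k[2],'enc',np.array(cv2.minEnclosingCircle(q[:,:2].astype(np.float32))[0]))
    ims=[rect(c,632,178,70),rect(c,551,-283,132)]
    for im in ims: cv2.circle(im,(150,150),100 if 0 else int(30/90*300),(0,255,0),1)
    rows.append(np.hstack(ims))
save('rect.png',np.vstack(rows))
```

```text
top nose 185 [ 549.7 -285.4  122.8] rect [ 548.5 -284.7] [60.6 60.4] 88.7655029296875 enc [ 550.  -285.2]
top dogs 8 [ 550.2 -285.4  131.4] rect [ 550.5 -285.6] [ 5.6 55.2] 12.734042167663574 enc [ 549.3 -285.9]
top flange 90 [627.6 175.1  69.1] rect [630.4 177.6] [53.9 56.1] 49.696258544921875 enc [630.2 177.5]
top brass 31 [625.7 174.7 110.8] rect [627.6 175.6] [24.2 32.4] 49.658084869384766 enc [629.8 177.8]
top stone 43 [630.6 177.9 128. ] rect [630.  177.7] [22.2 21.5] 46.70958709716797 enc [630.2 176.9]
top racktop 967 [546.6 204.1  55.2] rect [548.9 204.5] [ 85.3 269.9] 71.28330993652344 enc [549.8 204.4]
top chuckfl 96 [548.7 201.9  69.1] rect [548.1 203.5] [56.7 52.9] 88.75099182128906 enc [548.2 204.2]
top housing 1298 [ 548.6 -282.8   75. ] rect [ 548.  -283.9] [163.1 162.9] 76.8467788696289 enc [ 552.2 -281.9]
scene nose 148 [ 551.6 -279.8  124.2] rect [ 550.3 -280.1] [64.6 61.9] 0.03979353979229927 enc [ 548.6 -280.9]
scene dogs 12 [ 549.6 -284.6  132.1] rect [ 544.5 -284.5] [24.3 59.7] 11.243412017822266 enc [ 552.5 -282.9]
scene flange 182 [634.3 187.4  70.2] rect [631.7 182.8] [53.5 57.4] 53.84416961669922 enc [631.3 180.6]
scene brass 72 [634.9 187.1 111.4] rect [632.8 183.7] [26.4 33.9] 50.470909118652344 enc [630.3 180.6]
scene stone 69 [631.1 181.5 129.5] rect [630.1 180.6] [23.5 21. ] 41.98643112182617 enc [630.4 180.3]
scene racktop 1479 [557.4 217.   56.4] rect [548.2 206.8] [ 91.9 271.9] 70.8869857788086 enc [547.7 207.3]
scene chuckfl 165 [555.1 213.4  70.3] rect [550.1 210.9] [53.1 60.4] 57.838966369628906 enc [548.4 207.4]
scene housing 891 [ 559.3 -265.7   76.2] rect [ 553.1 -276.9] [166.8 166.2] 77.9765853881836 enc [ 552.7 -279.1]
```

View pics/rect.png

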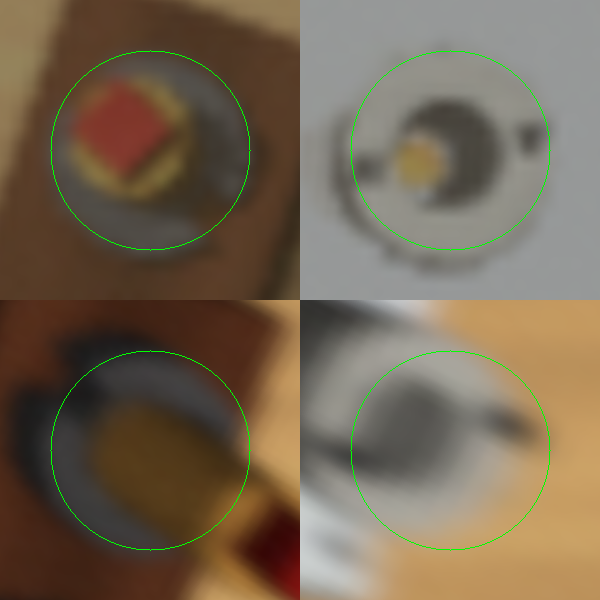

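```bash
cat >> h.py <<'E'
def go(tx,ty,tz,yaw):
    "tool-frame shift after turning to yaw (deg), and turn needed about tool z (deg)"
    from scipy.spatial.transform import Rotation as R
    s=manip.read_state(); r=R.from_euler('xyz',s['eef_rot']); y=np.degrees(s['eef_rot'][2]); a=np.radians(yaw)
    d=np.array([tx,ty,tz])-s['eef_pos']; 
    print('t',s['clock'],'pos',s['eef_pos'].round(2),'rpy deg',np.degrees(s['eef_rot']).round(2),'F',s['wrist_force'].round(1),'gap',round(s['finger_gap'],1),'q6',s['joints'][5].round(2))
    f=lambda a: np.round([np.cos(a)*d[0]+np.sin(a)*d[1],np.sin(a)*d[0]-np.cos(a)*d[1],-d[2]],1)
    print('turn z',round(y-yaw,2),'shift after turn',f(a),'shift before',f(np.radians(y)))
E
python3 -c "
from h import *
go(630.5,179,224,-19)"
```

```text
t 1.4 pos [ 198.76 -512.82  224.43] rpy deg [-180.      0.     21.19] F [ 0.1 -0.2  0.3] gap 93.9 q6 -0.07
turn z 40.19 shift after turn [ 1.830e+02 -7.947e+02  4.000e-01] shift before [ 6.526e+02 -4.890e+02  4.000e-01]
```

Emit:
send_rows(
  plan=[
    {"travel":[0,0,0],"delta_rot":[0,0,10.05],"fingers":-1},
    {"travel":[0,0,0],"delta_rot":[0,0,10.05],"fingers":-1},
    {"travel":[0,0,0],"delta_rot":[0,0,10.05],"fingers":-1},
    {"travel":[0,0,0],"delta_rot":[0,0,10.05],"fingers":-1},
    {"travel":[12.2,-53,0],"delta_rot":[0,0,0],"fingers":-1},
    {"travel":[12.2,-53,0],"delta_rot":[0,0,0],"fingers":-1},
    {"travel":[12.2,-53,0],"delta_rot":[0,0,0],"fingers":-1},
    {"travel":[12.2,-53,0],"delta_rot":[0,0,0],"fingers":-1},
    {"travel":[12.2,-53,0],"delta_rot":[0,0,0],"fingers":-1},
    {"travel":[12.2,-53,0],"delta_rot":[0,0,0],"fingers":-1},
    {"travel":[12.2,-53,0],"delta_rot":[0,0,0],"fingers":-1},
    {"travel":[12.2,-53,0],"delta_rot":[0,0,0],"fingers":-1},
    {"travel":[12.2,-53,0],"delta_rot":[0,0,0],"fingers":-1},
    {"travel":[12.2,-53,0],"delta_rot":[0,0,0],"fingers":-1},
    {"travel":[12.2,-53,0],"delta_rot":[0,0,0],"fingers":-1},
    {"travel":[12.2,-53,0],"delta_rot":[0,0,0],"fingers":-1},
    {"travel":[12.2,-53,0],"delta_rot":[0,0,0],"fingers":-1},
    {"travel":[12.2,-53,0],"delta_rot":[0,0,0],"fingers":-1},
    {"travel":[12.2,-53,0],"delta_rot":[0,0,0],"fingers":-1},
    {"travel":[0,0,0],"delta_rot":[0,0,0],"fingers":-1},
  ],
)

```text
clock: 3.9
eef_pos: [631.3, 182.0, 222.9]
eef_rot: [3.141, 0.001, -0.329]
wrist_force: [0.4, -0.0, -0.1]
finger_gap: 94.0
```

```bash
python3 -c "
from h import *
go(630.5,179,96,-19)
c=cam('scene'); save('s1.png',cv2.resize(c['color'][130:330,240:460],(660,600)))
for p in [manip.read_state()['eef_pos']+[0,0,-19],(630.5,179,130)]: print(np.array(proj(c,p)),((np.array(proj(c,p))-[240,130])*3))"
```

```text
t 3.9 pos [631.26 181.99 222.93] rpy deg [ 1.7997e+02  8.0000e-02 -1.8830e+01] F [ 0.4 -0.  -0.1] gap 94.0 q6 2.12
turn z 0.17 shift after turn [  0.3   3.1 126.9] shift before [  0.3   3.1 126.9]
[347.96425041 202.67305495] [323.89275122 218.01916486]
[346.13468046 226.50633782] [318.40404137 289.51901346]
```

View pics/s1.png

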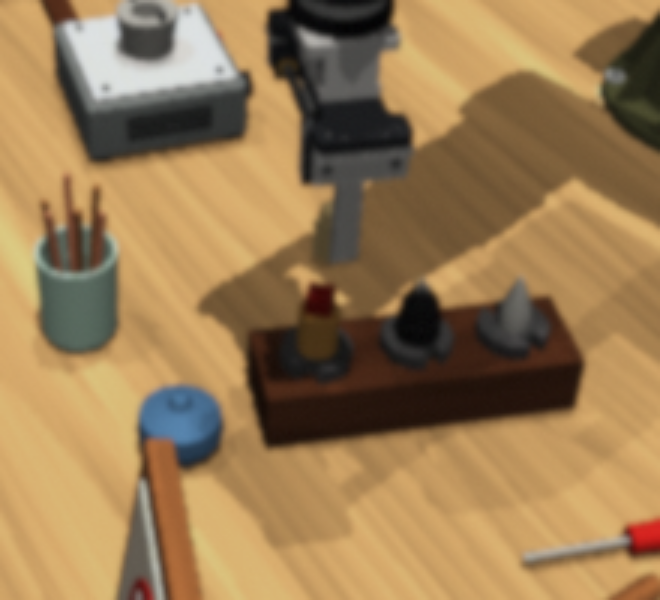

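Emit:
send_rows(
  plan=[
    {"travel":[0.3,3.1,35],"delta_rot":[0,0,0.2],"fingers":-1},
    {"travel":[0,0,30],"delta_rot":[0,0,0],"fingers":-1},
    {"travel":[0,0,25],"delta_rot":[0,0,0],"fingers":-1},
    {"travel":[0,0,20],"delta_rot":[0,0,0],"fingers":-1},
    {"travel":[0,0,12],"delta_rot":[0,0,0],"fingers":-1},
    {"travel":[0,0,4],"delta_rot":[0,0,0],"fingers":-1},
    {"travel":[0,0,0],"delta_rot":[0,0,0],"fingers":-1},
    {"travel":[0,0,0],"delta_rot":[0,0,0],"fingers":-1},
  ],
)

```text
clock: 4.95
eef_pos: [630.4, 176.2, 99.3]
eef_rot: [-3.141, -0.001, -0.335]
wrist_force: [-0.5, -0.4, -0.6]
finger_gap: 93.6
```

```bash
python3 -c "
from h import *
go(630.5,179,96,-19)
c=cam('scene'); save('s2.png',cv2.resize(c['color'][180:280,290:440],(750,500),interpolation=cv2.INTER_CUBIC))"
```

```text
t 4.95 pos [630.39 176.25  99.27] rpy deg [-1.7997e+02 -6.0000e-02 -1.9210e+01] F [-0.5 -0.4 -0.6] gap 93.6 q6 2.12
turn z -0.21 shift after turn [-0.8 -2.6  3.3] shift before [-0.8 -2.6  3.3]
```

View pics/s2.png

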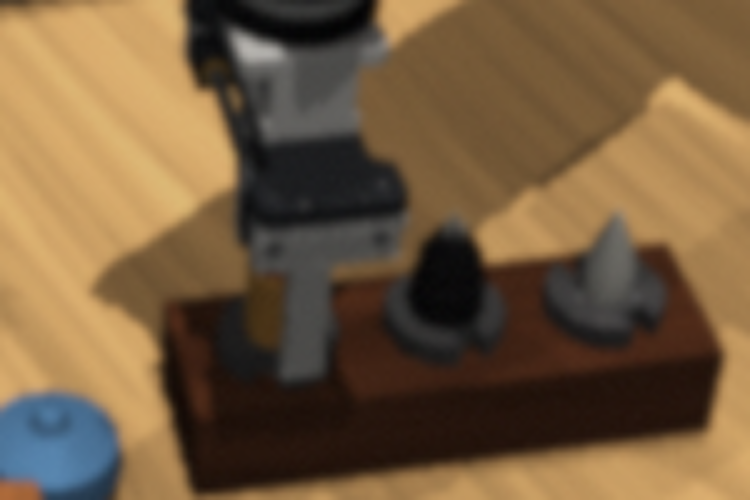

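Emit:
send_rows(
  plan=[
    {"travel":[-0.8,-2.6,2.5],"delta_rot":[0,0,0],"fingers":-1},
    {"travel":[0,0,0],"delta_rot":[0,0,0],"fingers":1},
    {"travel":[0,0,0],"delta_rot":[0,0,0],"fingers":1},
    {"travel":[0,0,0],"delta_rot":[0,0,0],"fingers":1},
    {"travel":[0,0,0],"delta_rot":[0,0,0],"fingers":1},
    {"travel":[0,0,0],"delta_rot":[0,0,0],"fingers":1},
    {"travel":[0,0,0],"delta_rot":[0,0,0],"fingers":1},
    {"travel":[0,0,0],"delta_rot":[0,0,0],"fingers":1},
  ],
  grip_force=50,
)

```text
clock: 6.0
eef_pos: [630.2, 179.0, 96.0]
eef_rot: [-3.141, -0.0, -0.335]
wrist_force: [1.2, 2.7, 0.0]
finger_gap: 33.6
```

```bash
python3 -c "
from h import *
go(550,-283,230,36.5)"
```

```text
t 6.0 pos [630.22 179.03  95.98] rpy deg [-1.7998e+02 -1.0000e-02 -1.9210e+01] F [1.2 2.7 0. ] gap 33.6 q6 2.13
turn z -55.71 shift after turn [-339.3  323.7 -134. ] shift before [  76.3  462.7 -134. ]
```

Emit:
send_rows(
  plan=[
    {"travel":[0,0,-15],"delta_rot":[0,0,0],"fingers":1},
    {"travel":[0,0,-30],"delta_rot":[0,0,0],"fingers":1},
    {"travel":[0,0,-35],"delta_rot":[0,0,0],"fingers":1},
    {"travel":[0,0,-35],"delta_rot":[0,0,0],"fingers":1},
    {"travel":[0,0,-29],"delta_rot":[0,0,0],"fingers":1},
    {"travel":[3.3,19.7,0],"delta_rot":[0,0,0],"fingers":1},
    {"travel":[6,36,0],"delta_rot":[0,0,0],"fingers":1},
    {"travel":[7.6,46.3,0],"delta_rot":[0,0,0],"fingers":1},
    {"travel":[7.6,46.3,0],"delta_rot":[0,0,0],"fingers":1},
    {"travel":[7.6,46.3,0],"delta_rot":[0,0,0],"fingers":1},
    {"travel":[7.6,46.3,0],"delta_rot":[0,0,0],"fingers":1},
    {"travel":[7.6,46.3,0],"delta_rot":[0,0,0],"fingers":1},
    {"travel":[7.6,46.3,0],"delta_rot":[0,0,0],"fingers":1},
    {"travel":[7.6,46.3,0],"delta_rot":[0,0,0],"fingers":1},
    {"travel":[7.6,46.3,0],"delta_rot":[0,0,0],"fingers":1},
    {"travel":[6,36,0],"delta_rot":[0,0,0],"fingers":1},
    {"travel":[0,0,0],"delta_rot":[0,0,-9.3],"fingers":1},
    {"travel":[0,0,0],"delta_rot":[0,0,-9.3],"fingers":1},
    {"travel":[0,0,0],"delta_rot":[0,0,-9.3],"fingers":1},
    {"travel":[0,0,0],"delta_rot":[0,0,-9.3],"fingers":1},
  ],
)

```text
clock: 8.5
eef_pos: [548.7, -283.0, 238.7]
eef_rot: [-3.14, 0.002, 0.319]
wrist_force: [-0.9, 0.7, -4.4]
finger_gap: 33.1
```

Emit:
send_rows(
  plan=[
    {"travel":[0,0,0],"delta_rot":[0,0,-9.3],"fingers":1},
    {"travel":[0,0,0],"delta_rot":[0,0,-9.2],"fingers":1},
    {"travel":[0,0,0],"delta_rot":[0,0,0],"fingers":1},
    {"travel":[0,0,0],"delta_rot":[0,0,0],"fingers":1},
    {"travel":[0,0,0],"delta_rot":[0,0,0],"fingers":1},
  ],
)

```text
clock: 9.12
eef_pos: [549.7, -282.6, 239.8]
eef_rot: [-3.141, 0.0, 0.635]
wrist_force: [-0.1, 0.5, -5.0]
finger_gap: 33.6
```

Run:
```python
from h import *
np.set_printoptions(precision=1,suppress=True)
go(550,-283,212,36.5)
ims=[]
for n in ('top','scene'):
    c=cam(n)
    for t in ('holder','holder_grip','nose_face','dogs'):
        for d in tip_of(t,n)[:2]: print(n,t,W(c,d['at']),round(d['confidence'],2))
    e=manip.read_state()['eef_pos']; print(np.array(proj(c,e)),np.array(proj(c,[550,-283,124])))
    P=cloud(c)
    m=(np.hypot(P[...,0]-550,P[...,1]+283)<40)&(P[...,2]>205)&(P[...,2]<216)
    m2=(np.hypot(P[...,0]-550,P[...,1]+283)<40)&(P[...,2]>119)&(P[...,2]<128)
    for k in (m,m2):
        if k.sum()>3: print(n,k.sum(),P[k].mean(0),P[k].min(0),P[k].max(0))
    u,v=map(int,proj(c,[550,-283,170])); ims.append(cv2.resize(c['color'][v-35:v+35,u-28:u+28],(400,500),interpolation=cv2.INTER_CUBIC))
save('over.png',np.hstack(ims))
```

```text
t 9.125 pos [ 549.8 -282.6  239.8] rpy deg [-180.     0.    36.4] F [-0.1  0.5 -5. ] gap 33.6 q6 0.4
turn z -0.14 shift after turn [-0.   0.5 27.8] shift before [-0.   0.5 27.8]
top nose_face [ 551.  -282.9  115.8] 0.6
top dogs [ 549.3 -282.6  131.3] 0.8
top dogs [548.5 201.1  53.1] 0.61
[415.2 197.6] [406.5 200.5]
top 11 [ 565.9 -263.9  210.8] [ 554.7 -274.1  207.3] [ 575.8 -256.3  214.9]
top 29 [ 565.7 -265.9  123.1] [ 552.  -279.2  120.4] [ 578.7 -253.9  127.7]
scene holder [ 552.6 -284.8  199.9] 0.63
scene holder_grip [ 551.5 -284.6  237.6] 0.61
scene nose_face [ 550.9 -281.2  121. ] 0.73
scene dogs [ 548.7 -277.6  133.6] 0.69
[288.1  98.7] [288.7 132.7]
scene 108 [ 556.8 -269.2  212.1] [ 518.7 -305.1  205.3] [ 580.3 -250.3  215.9]
scene 152 [ 552.2 -279.5  124.2] [ 520.2 -315.5  119.1] [ 582.5 -245.3  127.8]
```

View pics/over.png

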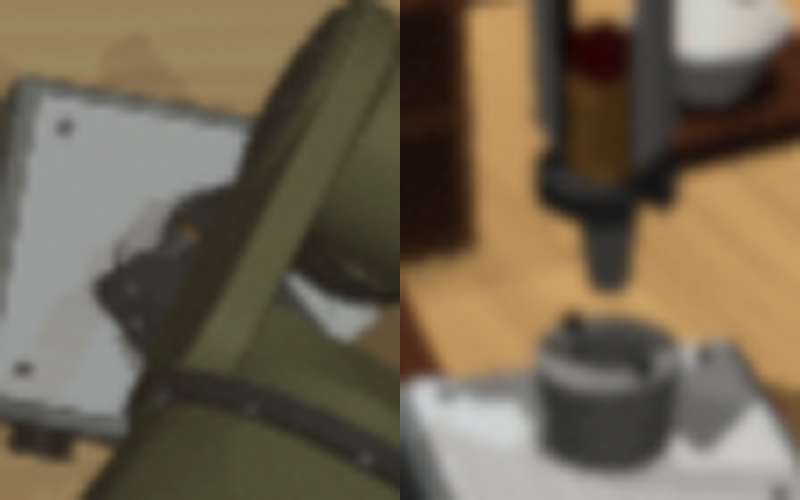

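Emit:
send_rows(
  plan=[
    {"travel":[0.6,0.4,10],"delta_rot":[0,0,0],"fingers":1},
    {"travel":[0,0,15],"delta_rot":[0,0,0],"fingers":1},
    {"travel":[0,0,12],"delta_rot":[0,0,0],"fingers":1},
    {"travel":[0,0,8],"delta_rot":[0,0,0],"fingers":1},
    {"travel":[0,0,5],"delta_rot":[0,0,0],"fingers":1},
    {"travel":[0,0,3],"delta_rot":[0,0,0],"fingers":1},
    {"travel":[0,0,2],"delta_rot":[0,0,0],"fingers":1},
    {"travel":[0,0,0],"delta_rot":[0,0,0],"fingers":1},
    {"travel":[0,0,0],"delta_rot":[0,0,0],"fingers":1},
  ],
)

```text
clock: 10.75
eef_pos: [550.8, -282.5, 185.2]
eef_rot: [3.141, -0.0, 0.637]
wrist_force: [-0.3, 0.2, -4.1]
finger_gap: 33.2
```

Run:
```python
from h import *
go(550.5,-282.5,174,36.5)
c=cam('scene'); u,v=map(int,proj(c,[550,-283,145])); im=c['color'][v-25:v+25,u-25:u+25]
d=cam('top'); u,v=map(int,proj(d,[550,-283,145])); im2=d['color'][v-25:v+25,u-25:u+25]
save('in.png',np.hstack([cv2.resize(i,(400,400),interpolation=cv2.INTER_CUBIC) for i in (im2,im)]))
```

```text
t 10.75 pos [ 550.75 -282.52  185.19] rpy deg [ 1.7998e+02 -1.0000e-02  3.6490e+01] F [-0.3  0.2 -4.1] gap 33.2 q6 0.4
turn z -0.01 shift after turn [-0.2 -0.2 11.2] shift before [-0.2 -0.2 11.2]
```

View pics/in.png

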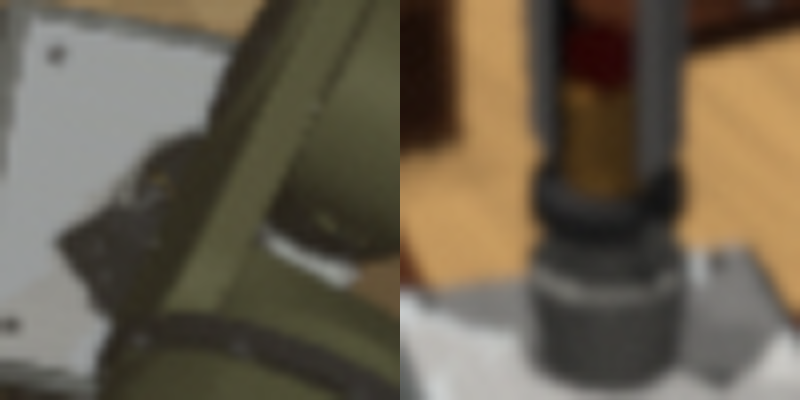

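Emit:
send_rows(
  plan=[
    {"travel":[0,0,4],"delta_rot":[0,0,0],"fingers":1},
    {"travel":[0,0,4],"delta_rot":[0,0,0],"fingers":1},
    {"travel":[0,0,3],"delta_rot":[0,0,0],"fingers":1},
    {"travel":[0,0,1],"delta_rot":[0,0,0],"fingers":1},
    {"travel":[0,0,0.5],"delta_rot":[0,0,0],"fingers":1},
    {"travel":[0,0,0],"delta_rot":[0,0,0],"fingers":1},
  ],
)

```text
clock: 11.6
eef_pos: [550.7, -282.5, 172.5]
eef_rot: [3.141, -0.0, 0.637]
wrist_force: [-0.2, -0.9, -4.0]
finger_gap: 33.6
```

Emit:
send_rows(
  plan=[
    {"travel":[0,0,1],"delta_rot":[0,0,0],"fingers":1},
    {"travel":[0,0,0.5],"delta_rot":[0,0,0],"fingers":1},
    {"travel":[0,0,0],"delta_rot":[0,0,0],"fingers":1},
  ],
)

```text
clock: 11.98
eef_pos: [550.6, -282.5, 170.9]
eef_rot: [-3.141, 0.0, 0.637]
wrist_force: [-0.3, 0.3, -5.0]
finger_gap: 33.4
```

No contact at 170.9 (dog-top contact would be expected near 172); keep going gently.

Emit:
send_rows(
  plan=[
    {"travel":[0,0,0.7],"delta_rot":[0,0,0],"fingers":1},
    {"travel":[0,0,0.3],"delta_rot":[0,0,0],"fingers":1},
    {"travel":[0,0,0],"delta_rot":[0,0,0],"fingers":1},
  ],
)

```text
clock: 12.35
eef_pos: [550.7, -282.5, 169.9]
eef_rot: [-3.141, 0.0, 0.637]
wrist_force: [-0.4, -0.6, -4.7]
finger_gap: 33.0
```

Emit:
send_rows(
  plan=[
    {"travel":[0,0,0.7],"delta_rot":[0,0,0],"fingers":1},
    {"travel":[0,0,0.3],"delta_rot":[0,0,0],"fingers":1},
    {"travel":[0,0,0],"delta_rot":[0,0,0],"fingers":1},
  ],
)

```text
clock: 12.72
eef_pos: [550.7, -282.5, 168.9]
eef_rot: [-3.142, 0.0, 0.637]
wrist_force: [-0.6, -0.1, -3.3]
finger_gap: 33.3
```

Emit:
send_rows(
  plan=[
    {"travel":[0,0,0.7],"delta_rot":[0,0,0],"fingers":1},
    {"travel":[0,0,0.3],"delta_rot":[0,0,0],"fingers":1},
    {"travel":[0,0,0],"delta_rot":[0,0,0],"fingers":1},
  ],
)

```text
clock: 13.1
eef_pos: [550.7, -282.5, 168.0]
eef_rot: [3.142, -0.0, 0.637]
wrist_force: [0.7, -0.2, -3.6]
finger_gap: 33.4
```

Emit:
send_rows(
  plan=[
    {"travel":[0,0,0.5],"delta_rot":[0,0,0],"fingers":1},
    {"travel":[0,0,0.3],"delta_rot":[0,0,0],"fingers":1},
    {"travel":[0,0,0],"delta_rot":[0,0,0],"fingers":1},
  ],
)

```text
clock: 13.48
eef_pos: [550.8, -282.5, 167.9]
eef_rot: [3.141, -0.0, 0.637]
wrist_force: [-2.1, 2.0, 4.6]
finger_gap: 33.4
```

Emit:
send_rows(
  plan=[
    {"travel":[0,0,0.5],"delta_rot":[0,0,0],"fingers":1},
    {"travel":[0,0,0.3],"delta_rot":[0,0,0],"fingers":1},
    {"travel":[0,0,0],"delta_rot":[0,0,0],"fingers":1},
  ],
)

```text
clock: 13.85
eef_pos: [550.8, -282.5, 167.3]
eef_rot: [3.141, -0.0, 0.637]
wrist_force: [-3.5, 3.0, 7.5]
finger_gap: 33.6
```

```bash
python3 -c "
from h import *
s=manip.read_state(); print(s['wrist_force'],s['moment'],s['eef_pos'])
c=cam('scene'); u,v=map(int,proj(c,[550,-283,135])); save('in2.png',cv2.resize(c['color'][v-20:v+20,u-20:u+20],(480,480),interpolation=cv2.INTER_CUBIC))"
```

```text
[-3.54974964  3.04592965  7.49280222] [ 0.57920835  0.84280272 -0.02269092] [ 550.81168189 -282.48187028  167.3317331 ]
```

View pics/in2.png

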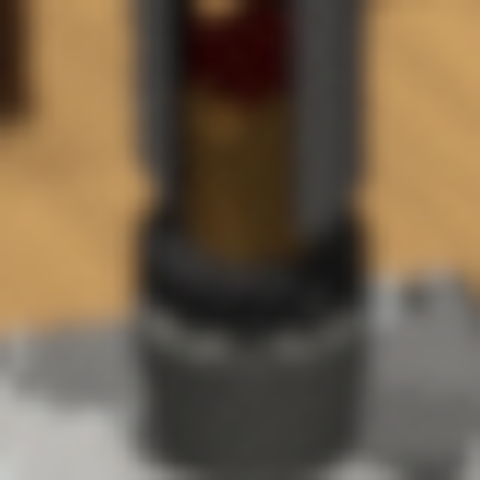

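Emit:
send_rows(
  plan=[
    {"travel":[-0.3,-1.2,0],"delta_rot":[0,0,0],"fingers":1},
    {"travel":[0,0,0],"delta_rot":[0,0,0],"fingers":1},
    {"travel":[0,0,0],"delta_rot":[0,0,0],"fingers":1},
  ],
)

```text
clock: 14.28
eef_pos: [550.3, -282.2, 167.3]
eef_rot: [3.139, -0.001, 0.637]
wrist_force: [1.7, -3.6, 6.2]
finger_gap: 33.3
```

Emit:
send_rows(
  plan=[
    {"travel":[0,0,0.5],"delta_rot":[0,0,0],"fingers":1},
    {"travel":[0,0,0.3],"delta_rot":[0,0,0],"fingers":1},
    {"travel":[0,0,0],"delta_rot":[0,0,0],"fingers":1},
  ],
)

```text
clock: 14.65
eef_pos: [550.4, -282.2, 166.6]
eef_rot: [3.139, -0.001, 0.637]
wrist_force: [2.2, -2.4, 6.7]
finger_gap: 32.9
```

Emit:
send_rows(
  plan=[
    {"travel":[0.1,0.5,0.3],"delta_rot":[0,0,0],"fingers":1},
    {"travel":[0,0,0.5],"delta_rot":[0,0,0],"fingers":1},
    {"travel":[0,0,0.2],"delta_rot":[0,0,0],"fingers":1},
    {"travel":[0,0,0],"delta_rot":[0,0,0],"fingers":1},
  ],
)

```text
clock: 15.15
eef_pos: [550.5, -282.3, 165.4]
eef_rot: [3.14, -0.001, 0.637]
wrist_force: [0.6, -0.6, 8.2]
finger_gap: 33.4
```

Emit:
send_rows(
  plan=[
    {"travel":[0,0,0.3],"delta_rot":[0,0,0],"fingers":1},
    {"travel":[0,0,0.3],"delta_rot":[0,0,0],"fingers":1},
    {"travel":[0,0,0.2],"delta_rot":[0,0,0],"fingers":1},
    {"travel":[0,0,0],"delta_rot":[0,0,0],"fingers":1},
  ],
)

```text
clock: 15.65
eef_pos: [550.5, -282.3, 164.7]
eef_rot: [3.14, -0.001, 0.637]
wrist_force: [0.4, -0.0, 6.9]
finger_gap: 33.1
```

Emit:
send_rows(
  plan=[
    {"travel":[0,0,0.3],"delta_rot":[0,0,0],"fingers":1},
    {"travel":[0,0,0.2],"delta_rot":[0,0,0],"fingers":1},
    {"travel":[0,0,0],"delta_rot":[0,0,0],"fingers":1},
  ],
)

```text
clock: 16.02
eef_pos: [550.5, -282.3, 164.2]
eef_rot: [3.14, -0.001, 0.637]
wrist_force: [0.2, -0.6, 6.9]
finger_gap: 33.5
```

Emit:
send_rows(
  plan=[
    {"travel":[0,0,0.3],"delta_rot":[0,0,0],"fingers":1},
    {"travel":[0,0,0.2],"delta_rot":[0,0,0],"fingers":1},
    {"travel":[0,0,0],"delta_rot":[0,0,0],"fingers":1},
  ],
)

```text
clock: 16.4
eef_pos: [550.5, -282.3, 163.9]
eef_rot: [3.14, -0.001, 0.637]
wrist_force: [-0.4, -0.6, 7.8]
finger_gap: 33.5
```

Emit:
send_rows(
  plan=[
    {"travel":[0,0,0.3],"delta_rot":[0,0,0],"fingers":1},
    {"travel":[0,0,0.1],"delta_rot":[0,0,0],"fingers":1},
    {"travel":[0,0,0],"delta_rot":[0,0,0],"fingers":1},
  ],
)

```text
clock: 16.77
eef_pos: [550.6, -282.3, 163.9]
eef_rot: [3.139, -0.001, 0.637]
wrist_force: [-1.4, 0.8, 13.8]
finger_gap: 32.9
```

Emit:
send_rows(
  plan=[
    {"travel":[0,0,0.3],"delta_rot":[0,0,0],"fingers":1},
    {"travel":[0,0,0.1],"delta_rot":[0,0,0],"fingers":1},
    {"travel":[0,0,0],"delta_rot":[0,0,0],"fingers":1},
  ],
)

```text
clock: 17.15
eef_pos: [550.6, -282.3, 163.9]
eef_rot: [3.139, -0.001, 0.637]
wrist_force: [-3.3, 2.0, 15.7]
finger_gap: 33.5
```

Emit:
send_rows(
  plan=[
    {"travel":[0,0,0.3],"delta_rot":[0,0,0],"fingers":1},
    {"travel":[0,0,0.2],"delta_rot":[0,0,0],"fingers":1},
    {"travel":[0,0,0],"delta_rot":[0,0,0],"fingers":1},
    {"travel":[0,0,0],"delta_rot":[0,0,0],"fingers":1},
  ],
)

```text
clock: 17.65
eef_pos: [550.6, -282.3, 163.9]
eef_rot: [3.139, -0.001, 0.637]
wrist_force: [-4.4, 2.4, 19.5]
finger_gap: 33.1
```

```bash
python3 -c "
from h import *
s=manip.read_state(); print(s['wrist_force'],s['moment'],s['eef_pos'])
c=cam('scene'); u,v=map(int,proj(c,[550,-283,135])); save('in3.png',cv2.resize(c['color'][v-20:v+20,u-20:u+20],(480,480),interpolation=cv2.INTER_CUBIC))"
```

```text
[-4.37553027  2.38741045 19.49076039] [ 0.49151339  1.0497624  -0.02851133] [ 550.58893371 -282.33865935  163.89198356]
```

View pics/in3.png

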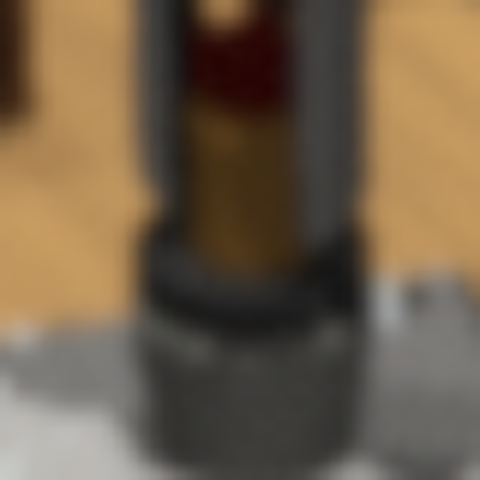

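Emit:
send_rows(
  plan=[
    {"travel":[0,0,-0.6],"delta_rot":[0,0,0],"fingers":1},
    {"travel":[0,0,0],"delta_rot":[0,0,0],"fingers":-1},
    {"travel":[0,0,0],"delta_rot":[0,0,0],"fingers":-1},
    {"travel":[0,0,0],"delta_rot":[0,0,0],"fingers":-1},
    {"travel":[0,0,0],"delta_rot":[0,0,0],"fingers":-1},
    {"travel":[0,0,0],"delta_rot":[0,0,0],"fingers":-1},
    {"travel":[0,0,0],"delta_rot":[0,0,0],"fingers":-1},
  ],
)

```text
clock: 18.58
eef_pos: [550.1, -282.0, 162.0]
eef_rot: [-3.142, 0.0, 0.637]
wrist_force: [-0.3, 0.4, -0.1]
finger_gap: 90.0
```

Emit:
send_rows(
  plan=[
    {"travel":[0,0,-10],"delta_rot":[0,0,0],"fingers":-1},
    {"travel":[0,0,-25],"delta_rot":[0,0,0],"fingers":-1},
    {"travel":[0,0,-35],"delta_rot":[0,0,0],"fingers":-1},
    {"travel":[0,0,-35],"delta_rot":[0,0,0],"fingers":-1},
    {"travel":[-30,0,-15],"delta_rot":[0,0,0],"fingers":-1},
    {"travel":[-45,0,0],"delta_rot":[0,0,0],"fingers":-1},
    {"travel":[-45,0,0],"delta_rot":[0,0,0],"fingers":-1},
    {"travel":[-45,0,0],"delta_rot":[0,0,0],"fingers":-1},
    {"travel":[-20,0,0],"delta_rot":[0,0,0],"fingers":-1},
    {"travel":[0,0,0],"delta_rot":[0,0,0],"fingers":-1},
    {"travel":[0,0,0],"delta_rot":[0,0,0],"fingers":-1},
  ],
)

```text
clock: 19.95
eef_pos: [402.3, -391.4, 282.2]
eef_rot: [3.142, -0.0, 0.638]
wrist_force: [0.1, 0.0, 0.3]
finger_gap: 93.9
```

Run:
```python
from h import *
np.set_printoptions(precision=1,suppress=True)
s=manip.read_state(); print(s['clock'],s['eef_pos'],s['finger_gap'],s['wrist_force'])
ims=[]
for n in ('top','scene'):
    c=cam(n); P=cloud(c); r=np.hypot(P[...,0]-550.5,P[...,1]+282.5)
    for nm,lo,hi,R in [('flange138',133,144,34),('brass180',175,186,20),('stone198',193,204,18)]:
        m=(r<R)&(P[...,2]>lo)&(P[...,2]<hi)
        if m.sum(): print(n,nm,m.sum(),np.median(P[m],0))
    for t in ('holder','chuck','centre'):
        for d in tip_of(t,n)[:1]: print(n,t,W(c,d['at']),round(d['confidence'],2))
    u,v=map(int,proj(c,[550,-283,150])); ims.append(cv2.resize(c['color'][v-30:v+30,u-30:u+30],(400,400),interpolation=cv2.INTER_CUBIC))
    ims[-1]=np.vstack([ims[-1],cv2.resize(c['color'],(400,200))])
save('end.png',np.hstack(ims))
```

```text
19.95 [ 402.3 -391.4  282.2] 93.88240941993034 [0.1 0.  0.3]
top flange138 130 [ 541.3 -275.9  136.6]
top brass180 35 [ 547.2 -275.7  178.4]
top stone198 45 [ 549.3 -284.   196.3]
top holder [ 548.1 -280.9  126.1] 0.72
top chuck [550.3 200.9  48.5] 0.6
top centre [467.4 232.4  58. ] 0.59
scene flange138 119 [ 560.4 -269.5  138.5]
scene brass180 46 [ 554.1 -273.2  180.3]
scene stone198 41 [ 550.  -278.2  197.8]
scene holder [ 551.5 -284.9  120.7] 0.71
scene chuck [549.5 204.3  51.2] 0.55
scene centre [470.4 232.8  57.3] 0.67
```

View pics/end.png

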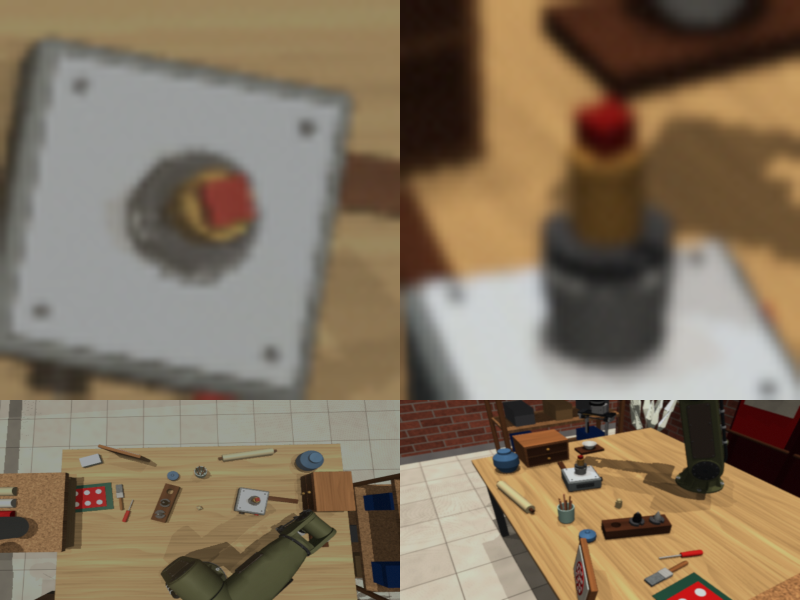

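The holder is seated: the heights read 138, 180 and 198 mm, as they should at home. It stands upright, and the other objects look unmoved.

```bash
python3 -c "
from h import *
print(manip.sign_off())"
```

```text
the job is handed in; nothing more can be done
None
```

The seal-stone holder is home in the spindle. I lifted it from the rack's far hole, turned it about 56° to match the dogs and lowered it into the bore. The slots went over the dogs without any searching. I then pressed it past the cup until it stopped hard on the nose face, let go and backed the arm away. The job was handed in at about 20 s of the 56 s allowed.

- **Seating:** the holder stopped at TCP z 163.9 mm, where 164 mm was expected.
- **Force:** the highest wrist reading was 19.5 N, or about 24 N of push on the spindle with the holder's weight added. Forces were read only at the end of each move, so brief peaks in between are not recorded.
- **Heights after release:** the scene camera read flange top, brass top and stone top at 138.5, 180.3 and 197.8 mm, against 138, 180 and 198 mm at home. The top camera read about 1.5 mm lower throughout.
- **Disagreements:** before the pick-up, the two cameras differed by about 4 mm in y. I used their average, and a small side force near the bottom led to a correction of about 0.5 mm. The networks' estimates of the holder's origin height were rougher, at 121 and 126 mm against 124 mm at home.
- **Other things:** the last pictures show the holder upright, the other arbors still in the rack and nothing on the desk visibly moved. I measured only the chuck and centre again, not the other objects.

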